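# Close the drying pot, lid eased a quarter turn

### The arm

A 6-joint arm with a two-finger parallel gripper is mounted at the origin on a cart in front of the work surface, level with it; the furniture and walls round the work are solid. World frame = base frame: x ahead of the robot, y to its left, z up, the work surface at z = 0. Lengths are in mm, angles in rad, forces in N, time in s.
With the tool pointing down it reaches from about 375 to 900 mm from the base axis. Payload 3.1 kg.
Tool frame: the origin (TCP) lies midway between the tips of the shut fingers; the grasp point (between the pads) lies 19 mm behind it; x points along the fingers, z is the direction in which the jaws open and shut, and the axes are right-handed (so a half turn about x gives the same grasp; the last joint's range is limited). The gripper opens to 85 mm and grips with 20 to 120 N. Pads are 22 mm wide; open, the fingers measure 114 mm over their backs; the gripper's body (76 mm by 85 mm) begins 54 mm behind the grasp point. The pads swing forward as they close: fully open they stand 13 mm farther back than shut.
Start: joints at [-1.486, 0.527, 1.433, -0, 1.181, -0.178], TCP at [162.39, -603.512, 231.31] pointing down, gripper open.
Joint ranges: [-3.08, 3.08], [-0.75, 2.2], [0.22, 2.44], [-1.43, 4.57], [0, 2.65], [-2.85, 2.85]. Speed limits (rad/s): [2.79, 2.79, 3.14, 3.14, 3.14, 3.14].

### API

Orientations are given as a rotation vector (axis times angle).
In Python, from bench import manip gives the robot as it stands.
- The arm moves only by the tool apply_moves, never from a script. Its argument "increments" is a list of rows, each a list of 5 numbers: the finger opening in mm, from 0 to 85.4, then the shift along the tool's x, y, z in mm, then the turn about the tool's x in degrees. In form: [[claw, x, y, z, yaw], ...]. A call has 1 to 5 rows; each row is the pose to reach, as a shift and turn from the pose commanded when the call began, along the tool's axes at that moment; what a row does not reach only later rows make up. A row lasts 1/10 s, in which the tool goes at most 50 mm and 8.59 degrees, less where a joint would pass 70% of its speed; a pose out of reach is approached as far as the arm can. A call with a gripper value outside its range is refused whole. The fingers move at their own pace and stop on an object; "grip_force" is the grip in N (left out, the last holds). Time passes only in rows, so rows that repeat a pose let the fingers close. It gives the time, the measured TCP pose, the force and the opening at its end, in the units of the state.
- manip.state(): the state, without advancing time (a new reading comes with each control period).
- manip.camera(name): name is "side" or "top"; returns a dict with "image" (400x640x3 uint8, red, green, blue), "K" (3x3 intrinsics, pixels), "rvec" (rotation vector, rad) and "tvec" (3), from world to camera coordinates, as OpenCV has them. Camera axes: x right, y down, z forward; pixel columns grow to the right and rows downward; lengths in mm; the calibration is good to about 2 mm. A picture is of the moment at which its call begins. There is no depth.
- manip.finish_job(): hands the job in, once; it reports no verdict.
The state is a dict: "t": time; "joints": joint angles; "qvel": joint speeds; "effort": joint torques, N m; "tcp_pos": TCP position; "tool_rot": TCP orientation; "force": force on the tool from outside, world axes, zero at the start; "moment": the same for the moment, N m; "width": finger opening in mm.
Only numpy, scipy, OpenCV 4.12 (cv2) and the standard library are available. Lean on these libraries where they do the work, as an engineer would, in place of code of your own. Each camera call takes 0.05 s, during which the arm holds its last target. There are 200 camera calls.

### The job

The freshly consolidated fossil is already in the clear pot and has to dry slowly. Put the blue cap on the pot and screw it down clockwise until it bottoms out, then back it off a quarter turn so that the solvent can escape, and stop there with the gripper still holding the cap by its knob, so that it cannot creep before I tape it: the program finishes while holding it. Leave the other things on the bench where they lie.

Things in the scene. Friction and masses are not known exactly. Their poses are not given: they have to be found in the camera images.
- cap_knob (a point): Centre of the knurled knob of the loose blue screw cap (about 180 g), half-way up the knob; z is the cap's axis, upward. The knob is 38 mm across and 22 mm high, gripped from above on any two opposite sides. It stands on the cap's wider skirt: the skirt's top is 11 mm below this point, the cap's lower edge 44 mm below, the knob's flat top 11 mm above.
- cap: The same cap; origin at the centre of its lower edge, on which it stands upright, open side down. The skirt is 58 mm across, 33 mm high, 51 mm wide inside, with three thread lugs 120 degrees apart (one at +x) and a central plug, 33 mm across with a tapered end, as deep as the skirt, which guides the cap in the pot's mouth. A white stripe on the knob's top and down the skirt marks +x.
- pot: Clear plastic pot with a fossil in it, fixed: held by a metal clamp ring on a heavy green foot 120 mm across and 21 mm high. Origin under its centre on the bench, z up. The ring's ears and brass thumbscrew are on the +x side, up to 50 mm from the axis and 41 mm high. The pot's body is 62 mm across; the neck begins 71 mm and ends 104 mm above the bench.
- pot_mouth (a point): Centre of the pot's round mouth, on the axis, level with the rim, 104 mm above the bench. The bore is 34.6 mm wide, the plain neck 41 mm. Let the cap down over it, straight and at any yaw: first the plug enters the bore, then the lugs come to rest on the thread, with the knob's centre about 23 to 30 mm above this point.
- pot_thread (a point): Point on the axis at the top of the pot's thread, 14 mm below the rim. Three right-hand ridges, 48 mm across, start 120 degrees apart, one at the pot's +x. Turned clockwise seen from above the cap goes down 21 mm per turn, with 0.6 mm of play. From rest on the thread it needs 130 degrees (lugs put on just before the starts) to 290 to be tight, in several grips; friction holds it.
- home (a point): Point on the pot's axis, 15 mm above the rim: here lies the centre of the knob when the cap has bottomed out, its inside resting on the rim; tightening it then takes up the thread's play and some spring, up to 40 degrees more, and it turns no further (in a grip of 25 N it slips). A quarter turn back from there lifts the knob's centre to 3 to 5 mm above this point.
- toe_bone: knobbed pale toe bone, 67 x 82 x 30 mm, lying at the right; bystander, origin at its underside
- tweezers: steel tweezers, 79 x 93 x 14 mm, lying at the right; bystander, origin at its underside
- tape_roll: roll of tan masking tape lying flat near the front edge, 86 mm across, 19 mm high; bystander, origin at its underside
- consolidant: brown bottle with a black cap, 54 mm across, 105 mm tall, standing at the back right; bystander, origin at its underside
- brush_1: flat bristle brush with a wooden handle, 163 mm long, 12 mm high; bystander, origin at its underside
- stone_b: rough stone, 44 x 60 x 46 mm; bystander, origin at its underside
- chalk_b: pale piece of chalk, 43 x 43 x 24 mm; bystander, origin at its underside
There are look-alikes about, which are no part of the job. Of the things that look like the cap, the smaller one is meant.

How it is judged:
By the outcome, as a careful person would: the job done as asked, in the order asked, and still so for the second after the job is handed in, while the arm keeps its last pose, push and grip.
It also fails if it takes over 67 s, if anything falls off the work surface, if the arm or the gripper's body presses on something with over 40 N, if the wrist force passes 120 N, or if a joint passes its speed limit or range.

## Working session

There is one attempt and no reset: what is moved stays moved. The work goes in short steps, Python scripts to look and compute and a tool call to move; the robot and the scene stay as the last step left them, time stands still between calls to the robot, and variables do not carry over. Pictures are saved under pics/ and viewed, about 8 in all and at most 12, crops included, and the job is handed in when it is done.

Besides the shell and the picture viewer there is one more tool, called after "Request:" in YAML: its name, and indented under it one key for each argument. apply_moves: Moves the arm, as the interface text tells. Its arguments: {"type":"object","properties":{"increments":{"type":"array"},"grip_force":{"type":"number"}},"required":["increments"]}

```bash
mkdir -p pics
cat > h.py <<'E'
import numpy as np, cv2
from bench import manip
def shot(n,f):
    c=manip.camera(n); cv2.imwrite(f'pics/{f}.png',c['image'][:,:,::-1]); np.savez(f'pics/{f}.npz',**c); return c
def load(f): return dict(np.load(f'pics/{f}.npz'))
def ray(c,u,v):
    R=cv2.Rodrigues(np.array(c['rvec'],float))[0]; t=np.array(c['tvec'],float).ravel()
    p=cv2.undistortPoints(np.array([[[u,v]]],float),np.array(c['K'],float),None).ravel()
    return -R.T@t, R.T@np.array([p[0],p[1],1.])
def onz(c,u,v,z):
    o,d=ray(c,u,v); return o+d*(z-o[2])/d[2]
def proj(c,P):
    return cv2.projectPoints(np.array(P,float).reshape(-1,3),np.array(c['rvec'],float),np.array(c['tvec'],float),np.array(c['K'],float),None)[0].reshape(-1,2)
def st():
    s=manip.state(); R=cv2.Rodrigues(np.array(s['tool_rot'],float))[0]
    return s,np.array(s['tcp_pos']),R
E
python3 - <<'E'
from h import *
a=shot('top','top0');b=shot('side','side0')
for c in(a,b): print(c['K'],ray(c,320,200))
s,p,R=st();print(s,R)
E
```

```text
[[462.88073109   0.         316.18831161]
 [  0.         462.88073109 210.02188513]
 [  0.           0.           1.        ]] (array([ 300.27216355, -116.63038153, 1551.90385422]), array([ 0.1700593 , -0.0133786 , -0.98561525]))
[[472.45234898   0.         326.30967783]
 [  0.         472.45234898 204.7285086 ]
 [  0.           0.           1.        ]] (array([ 528.14783208, 1082.07814883,  927.45482278]), array([ 0.00684443, -0.83458688, -0.55108658]))
{'t': 0.1, 'joints': array([-1.48646796e+00,  5.28354077e-01,  1.43382050e+00,  3.38065482e-05,
        1.18140877e+00, -1.78516525e-01]), 'qvel': array([ 2.86190996e-05, -1.45360574e-03, -2.25307698e-03, -1.83608918e-03,
        3.01403316e-05, -1.34511289e-03]), 'effort': array([-2.39235997e-04, -4.43303990e+01, -1.78585643e+01, -2.30631886e-04,
        3.91130816e-03,  1.49078386e-05]), 'tcp_pos': array([ 162.36341585, -602.85054456,  230.42849748]), 'tool_rot': array([ 1.01487058,  1.32349382, -1.01238234]), 'force': array([-0.25155597, -0.52947312,  0.24275024]), 'moment': array([ 0.05763451, -0.04726921,  0.01329007]), 'width': 84.99996515563885} [[-1.36508210e-04  9.65658070e-01  2.59816231e-01]
 [ 1.98625230e-03  2.59815983e-01 -9.65656103e-01]
 [-9.99998018e-01  3.84240601e-04 -1.95350758e-03]]
```

View pics/top0.png

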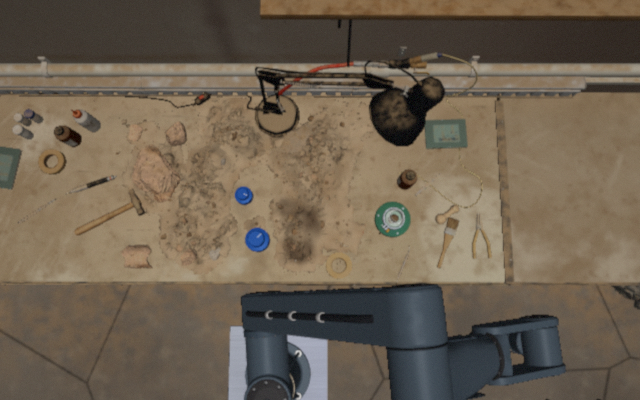

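View pics/side0.png

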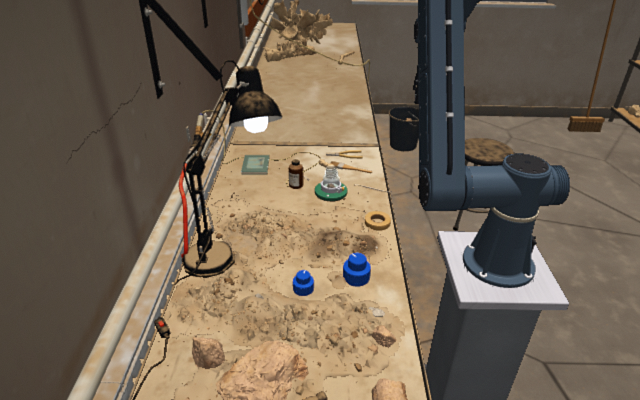

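Top view: the blue look-alikes are at (244,196), which is small, and (258,240), which is large. In the side view they are at (303,283) and (357,269). The pot is at (392,219), and the lamp stays clear at the back. I choose the smaller cap and check it in a close crop.

Run:
```python
from h import *
a=load('top0');b=load('side0')
for n,c in(('t',a),('s',b)):
    h=cv2.cvtColor(c['image'],cv2.COLOR_RGB2HSV)
    m=cv2.inRange(h,(105,150,40),(130,255,255))
    k,l,s,ce=cv2.connectedComponentsWithStats(m)
    for i in range(1,k):
        if s[i,4]>40: print(n,s[i],ce[i],onz(c,*ce[i],30))
# pot: green foot
h=cv2.cvtColor(a['image'],cv2.COLOR_RGB2HSV)
m=cv2.inRange(h,(60,90,30),(90,255,200)); m[:, :370]=0;m[:,420:]=0;m[:190]=0;m[245:]=0
pts=cv2.findNonZero(m);e=cv2.minEnclosingCircle(pts);print('foot',e,onz(a,*e[0],21))
x=lambda im,u,v,r,f:cv2.resize(im[v-r:v+r,u-r:u+r],None,fx=f,fy=f,interpolation=cv2.INTER_CUBIC)
im=np.vstack([np.hstack([x(a['image'],248,215,40,5)[:250],x(a['image'],392,219,25,8)[:250]])if 0 else np.hstack([x(a['image'],250,215,36,5),x(a['image'],392,219,24,7.5)]),
 np.hstack([x(b['image'],328,272,45,4),x(b['image'],331,182,45,4)])])if 0 else None
A=[cv2.resize(q,(380,290),interpolation=cv2.INTER_CUBIC) for q in(a['image'][182:212,224:263],a['image'][198:240,364:420],b['image'][262:302,277:330],b['image'][155:205,300:366])]
cv2.imwrite('pics/crop0.png',np.vstack([np.hstack(A[:2]),np.hstack(A[2:])])[:,:,::-1])
```

```text
t [235 187  17  17 207] [243.10144928 195.09178744] [578.85977056 119.42895196  30.        ]
t [246 228  23  23 397] [256.86146096 239.4534005 ] [430.62472086  70.48251824  30.        ]
s [343 253  27  33 691] [356.44862518 269.69030391] [430.70945264  77.03473424  30.        ]
s [293 270  21  25 395] [302.7443038  283.17468354] [579.83874397 135.36765663  30.        ]
foot ((392.17742919921875, 218.8225860595703), 16.98580551147461) [ 501.26017656 -378.37251096   21.        ]
```

View pics/crop0.png

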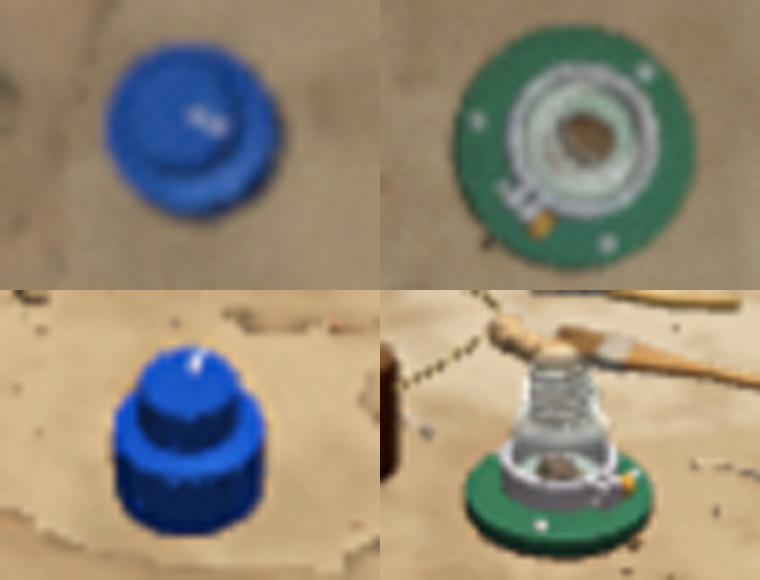

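The crop shows the small cap with its white stripe pointing right and slightly down, at about (245,195) from a knob centre of about (242.5,194). Its skirt is 17 px across, or 56 mm, which matches the 58 mm cap. The larger blob is about 75 mm. The pot's ears and brass screw are at about (387.5,230), lower left. Next I measure more exactly.

Run:
```python
from h import *
a=load('top0');b=load('side0')
def tri(p,q):
    (o1,d1),(o2,d2)=ray(a,*p),ray(b,*q); s=np.linalg.lstsq(np.c_[d1,-d2],o2-o1,rcond=None)[0]
    return (o1+d1*s[0]+o2+d2*s[1])/2,np.linalg.norm(o1+d1*s[0]-o2-d2*s[1])
print('knobtop T',onz(a,242.6,194.0,55),'S',onz(b,303.5,273.6,55),tri((242.6,194.0),(303.5,273.6)))
# side silhouette: column centre of skirt; expected projections
for P in([577,118],[578,122],[580,125]):
    z=[*P,55];print(P,proj(a,[[*P,55],[*P,33],[*P,0]]).round(1).tolist(),proj(b,[[*P,55],[*P,33],[*P,0]]).round(1).tolist())
h=cv2.cvtColor(a['image'],cv2.COLOR_RGB2HSV)
# white stripe in the knob
for c,(u0,u1,v0,v1) in((a,(236,252,187,204)),(b,(293,314,270,282))):
    im=c['image'][v0:v1,u0:u1].astype(int);w=(im[:,:,0]-60).clip(0)*(im[:,:,2]>120)
    ys,xs=np.nonzero(w>0);ww=w[ys,xs];
    msk=cv2.inRange(cv2.cvtColor(c['image'][v0:v1,u0:u1],cv2.COLOR_RGB2HSV),(105,60,40),(130,255,255))
    print('red'); print(im[:,:,0])
# pot: ring centre (z~41, white-grey) brass screw
m=cv2.inRange(h,(12,120,120),(28,255,255));m[:,:380]=0;m[:,396:]=0;m[:222]=0;m[240:]=0
print('brass',cv2.findNonZero(m).reshape(-1,2).tolist())
h2=cv2.cvtColor(b['image'],cv2.COLOR_RGB2HSV);m=cv2.inRange(h2,(60,90,30),(95,255,200));m[:,:305]=0;m[:,360:]=0;m[:165]=0;m[205:]=0
p=cv2.findNonZero(m).reshape(-1,2);e=cv2.fitEllipse(cv2.convexHull(p));print('foot side',e,onz(b,*e[0],18),p.min(0),p.max(0))
for z in(0,10,21): print(z,onz(a,392.2,218.8,z))
```

```text
knobtop T [577.92300526 117.28769796  55.        ] S [578.06006987 124.46359311  55.        ] (array([578.67275088, 118.19075555,  49.36046433]), np.float64(0.5856780401380433))
[577, 118] [[242.4, 194.3], [243.4, 195.5], [244.8, 197.2]] [[304.0, 272.0], [304.1, 278.0], [304.1, 286.8]]
[578, 122] [[241.2, 194.0], [242.2, 195.2], [243.7, 196.9]] [[303.6, 273.0], [303.6, 279.0], [303.7, 287.8]]
[580, 125] [[240.3, 193.4], [241.3, 194.6], [242.8, 196.3]] [[302.8, 273.7], [302.8, 279.7], [303.0, 288.5]]
red
[[141 132 114  96  70  54  46  47  49  57  73  99 128 148 157 154]
 [129 103  67  47  30  31  34  31  30  31  34  46  83 120 140 157]
 [108  67  39  28  34  39  40  36  33  33  27  21  39  69 116 153]
 [ 76  41  33  35  39  39  35  35  32  35  26  18  28  37  84 135]
 [ 51  32  38  37  37  36  37  37  37  41  29  22  29  31  55  96]
 [ 32  27  36  41  36  38  35  42  51  43  37  30  26  30  39  56]
 [ 30  35  35  36  39  31  42  81 102  69  53  32  29  35  36  37]
 [ 32  32  36  37  41  37  40  84 115 101 106  59  32  31  38  36]
 [ 27  34  38  35  38  40  39  44  60  93 107  59  25  
[... 1290 characters left out ...]
  20  24  26  25  29  28  25  22  15  12  11  18
   20  63 161]
 [ 58  10  20  10  13  12  14  15  18  21  24  19  14  16  13  11  13  18
   20  33 121]
 [ 50  14  21  13  10  11  10  12  14  12  13  12   9  12  10  11  16  21
   22  20  87]
 [ 40  15  24  20  12  13  12  11  11  12  15  12  10  12  15  12  18  26
   25  19  77]]
brass [[388, 229], [387, 230], [388, 230], [387, 231]]
foot side ((330.38916015625, 190.33721923828125), (19.52259635925293, 31.549531936645508), 92.11019134521484) [ 502.97599511 -359.70036945   18.        ] [315 184] [346 200]
0 [ 504.09444589 -382.04114236    0.        ]
10 [ 502.78107662 -380.33091553   10.        ]
21 [ 501.33637043 -378.44966601   21.        ]
```

Request:
apply_moves:
  increments:
    - [62,0,29.5,-29.5,0]
    - [62,0,59,-59,0]
    - [62,0,88.5,-88.5,0]
    - [62,0,118,-118,0]
    - [62,0,147.5,-147.5,0]
  grip_force: 30

```text
t: 0.6
tcp_pos: [267.0, -421.0, 231.0]
tool_rot: [1.014, 1.323, -1.013]
force: [0.3, 0.2, -0.1]
width: 62.0
```

Request:
apply_moves:
  increments:
    - [62,0,29.5,-29.5,0]
    - [62,0,59,-59,0]
    - [62,0,88.5,-88.5,0]
    - [62,0,118,-118,0]
    - [62,0,147.5,-147.5,0]

```text
t: 1.1
tcp_pos: [371.0, -240.3, 231.2]
tool_rot: [1.014, 1.322, -1.014]
force: [0.5, -0.5, 0.0]
width: 62.0
```

Request:
apply_moves:
  increments:
    - [62,0,29.5,-29.5,0]
    - [62,0,59,-59,0]
    - [62,0,88.5,-88.5,0]
    - [62,0,118,-118,0]
    - [62,0,147.5,-147.5,0]

```text
t: 1.6
tcp_pos: [475.1, -59.5, 231.1]
tool_rot: [1.013, 1.323, -1.014]
force: [1.1, -0.5, -0.5]
width: 61.9
```

Request:
apply_moves:
  increments:
    - [62,0,29.5,-29.5,0]
    - [62,0,59,-59,0]
    - [62,0,88.5,-88.5,0]
    - [62,0,118,-118,0]
    - [62,0,147.5,-147.5,0]

```text
t: 2.1
tcp_pos: [579.1, 121.2, 230.9]
tool_rot: [1.013, 1.323, -1.014]
force: [-0.2, -0.2, 0.1]
width: 62.2
```

```bash
cat >> h.py <<'E'
def go(x,y,z,th=None):
    s,p,R=st(); d=R.T@(np.array([x,y,z])-p); cur=np.degrees(np.arctan2(R[1,2],R[0,2]))
    print('t',round(s['t'],2),'tcp',p.round(1),'theta',round(cur,1),'j',np.degrees(s['joints']).round(0),'F',np.round(s['force'],1),'M',np.round(s['moment'],2),'w',round(s['width'],1))
    print('shift',d.round(1),'yaw',None if th is None else round(cur-th,1))
E
python3 - <<'E'
from h import *
a=load('top0');b=load('side0')
print('rim top',onz(a,394.2,218.3,104),'rim side',onz(b,331,164.5,104))
P=[502,-378.5]
print(proj(a,[[*P,104],[*P,41],[*P,21]]),proj(b,[[*P,104],[*P,21]]))
for z in(25,31): q=onz(a,387.5,230,z);print(q,np.degrees(np.arctan2(q[1]-P[1],q[0]-P[0])))
go(578.5,120,150,-18)
E
```

```text
rim top [ 492.04149573 -370.61244649  104.        ] rim side [ 502.72379707 -396.16286797  104.        ]
[[396.61886894 215.18163636]
 [393.22938215 217.81215762]
 [392.21050951 218.60288681]] [[331.2229382  166.94293834]
 [330.66340173 186.88381518]]
[ 463.31240329 -361.30159267   25.        ] 156.03266347356885
[ 462.67173332 -360.34015213   31.        ] 155.21484352117045
t 2.1 tcp [579.1 121.2 230.9] theta -74.9 j [ 1. 28. 87. -0. 65. 76.] F [-0.2 -0.2  0.1] M [ 0.02 -0.02 -0.02] w 62.2
shift [80.9 -0.9  1. ] yaw -56.9
```

Request:
apply_moves:
  increments:
    - [62,25,0,0,-8]
    - [62,55,0,0,-16]
    - [62,85,0,0,-24]
    - [62,115,0,0,-32]
    - [62,135,0,0,-40]
  grip_force: 20

```text
t: 2.6
tcp_pos: [577.3, 119.6, 93.8]
tool_rot: [0.472, 1.522, -0.474]
force: [-0.1, 0.2, 0.4]
width: 62.3
```

Request:
apply_moves:
  increments:
    - [62,15,0,0,0]
    - [62,30,0,0,0]
    - [62,45,0,0,0]
    - [62,57,0,0,0]
    - [62,61,0,0,0]

```text
t: 3.1
tcp_pos: [577.9, 119.5, 33.8]
tool_rot: [0.477, 1.52, -0.478]
force: [-0.4, -0.5, -0.2]
width: 62.2
```

Run:
```python
from h import *
go(578.5,120,34,-35)
c=shot('side','side1'); cv2.imwrite('pics/c1.png',cv2.resize(c['image'][215:305,250:360],None,fx=6,fy=6,interpolation=cv2.INTER_CUBIC)[:,:,::-1])
```

```text
t 3.1 tcp [577.9 119.5  33.8] theta -34.9 j [ 1. 44. 95. -0. 42. 36.] F [-0.4 -0.5 -0.2] M [ 0.02 -0.03 -0.05] w 62.2
shift [-0.2  0.8  0.1] yaw 0.1
```

View pics/c1.png

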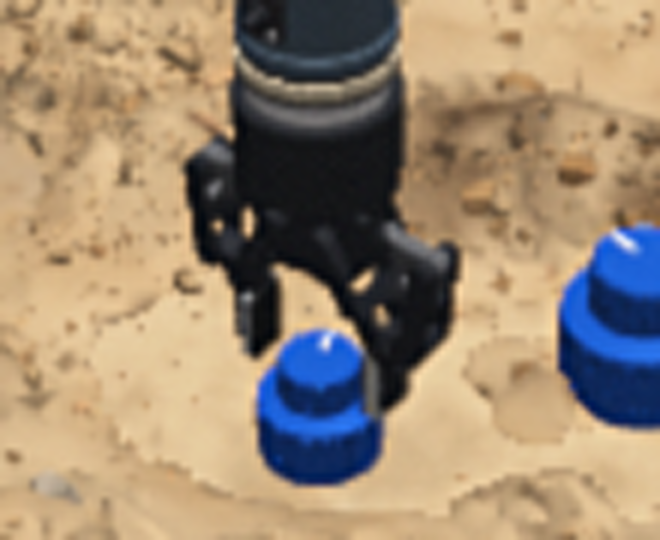

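The open fingers straddle the knob at (320,365) in the crop, with the tips above the skirt. Now a first squeeze to centre the cap.

Request:
apply_moves:
  increments:
    - [30,0,0,0,0]
    - [30,0,0,0,0]
    - [30,0,0,0,0]
    - [30,0,0,0,0]
    - [30,0,0,0,0]

```text
t: 3.65
tcp_pos: [579.4, 119.5, 36.0]
tool_rot: [0.478, 1.516, -0.477]
force: [-0.9, -1.5, 2.6]
width: 37.4
```

Run:
```python
from h import *
go(578.5,120,34,-35)
```

```text
t 3.65 tcp [579.4 119.5  36. ] theta -34.9 j [ 1. 43. 95.  0. 42. 36.] F [-0.9 -1.5  2.6] M [ 0.04  0.06 -0.01] w 37.4
shift [ 2.  -0.1 -1. ] yaw 0.1
```

Request:
apply_moves:
  increments:
    - [62,-2,0,0,0]
    - [62,-2,0,0,0]
    - [62,-3,0,0,-6]
    - [62,-3,0,0,-14]
    - [62,-3,0,0,-22]

```text
t: 4.15
tcp_pos: [578.8, 119.5, 38.3]
tool_rot: [0.173, 1.564, -0.173]
force: [-0.3, -0.4, 0.5]
width: 61.8
```

Request:
apply_moves:
  increments:
    - [62,0,0,0,-8]
    - [62,0,0,0,-16]
    - [62,0,0,0,-24]
    - [62,0,0,0,-32]
    - [62,0,0,0,-40]

```text
t: 4.65
tcp_pos: [578.7, 119.5, 38.2]
tool_rot: [-0.375, 1.538, 0.375]
force: [0.6, 0.6, 0.3]
width: 62.2
```

Request:
apply_moves:
  increments:
    - [62,0,0,0,-8]
    - [62,0,0,0,-16]
    - [62,0,0,0,-24]
    - [62,0,0,0,-28]
    - [62,0,0,0,-28]

```text
t: 5.15
tcp_pos: [578.7, 119.5, 38.2]
tool_rot: [-0.749, 1.438, 0.749]
force: [-0.1, -0.1, 0.0]
width: 62.2
```

Request:
apply_moves:
  increments:
    - [30,0,0,0,0]
    - [30,0,0,0,0]
    - [30,0,0,0,0]
    - [30,0,0,0,0]
    - [30,0,0,0,0]
  grip_force: 40

```text
t: 5.65
tcp_pos: [579.1, 119.5, 38.6]
tool_rot: [-0.749, 1.437, 0.749]
force: [-0.4, -0.1, 3.2]
width: 36.5
```

Run:
```python
from h import *
go(578.5,120,36,55)
```

```text
t 5.65 tcp [579.1 119.5  38.6] theta 55.0 j [  1.  43.  95.   0.  42. -54.] F [-0.4 -0.1  3.2] M [-0.    0.06 -0.04] w 36.5
shift [2.6 0.7 0.1] yaw 0.0
```

Request:
apply_moves:
  increments:
    - [30,-20,0,0,0]
    - [30,-50,0,0,0]
    - [30,-85,0,0,0]
    - [30,-120,0,0,0]
    - [30,-140,0,0,0]

```text
t: 6.15
tcp_pos: [579.6, 119.6, 180.5]
tool_rot: [-0.75, 1.435, 0.748]
force: [0.4, 0.1, -1.3]
width: 36.3
```

Run:
```python
from h import *
go(502,-378.5,178,100)
```

```text
t 6.15 tcp [579.6 119.6 180.5] theta 55.1 j [  1.  31.  90.  -0.  59. -54.] F [ 0.4  0.1 -1.3] M [-0.01 -0.04  0.04] w 36.3
shift [   2.3 -221.6 -452.7] yaw -44.9
```

Force is −1.3 N, close to the cap's 1.8 N weight. Moving over to the pot.

Request:
apply_moves:
  increments:
    - [30,0,-10,-20,0]
    - [30,0,-24,-49,0]
    - [30,0,-40,-82,0]
    - [30,0,-57,-116,0]
    - [30,0,-74,-151,0]

```text
t: 6.65
tcp_pos: [552.1, -47.6, 177.6]
tool_rot: [-0.749, 1.439, 0.751]
force: [1.3, -0.2, -1.4]
width: 36.3
```

Request:
apply_moves:
  increments:
    - [30,0,-15,-30,0]
    - [30,0,-30,-60,0]
    - [30,0,-44,-90,0]
    - [30,0,-59,-120,0]
    - [30,0,-74,-151,0]

```text
t: 7.15
tcp_pos: [526.2, -213.7, 177.5]
tool_rot: [-0.748, 1.439, 0.751]
force: [-0.4, -0.3, -0.8]
width: 36.2
```

Request:
apply_moves:
  increments:
    - [30,0,-18,-36,0]
    - [30,0,-36,-72,0]
    - [30,0,-52,-106,0]
    - [30,0,-66,-133,0]
    - [30,0,-74,-151,0]

```text
t: 7.65
tcp_pos: [500.5, -381.2, 177.5]
tool_rot: [-0.748, 1.439, 0.748]
force: [0.1, -0.7, -1.2]
width: 36.5
```

Request:
apply_moves:
  increments:
    - [30,0,0,0,-8]
    - [30,0,0,0,-16]
    - [30,0,0,0,-24]
    - [30,0,0,0,-32]
    - [30,0,0,0,-40]

```text
t: 8.15
tcp_pos: [501.0, -377.9, 177.5]
tool_rot: [-1.276, 1.163, 1.28]
force: [0.8, -0.0, -1.8]
width: 36.8
```

Run:
```python
from h import *
go(502,-378.5,178,100)
s,p,R=st()
a=shot('top','top2');b=shot('side','side2')
A=[cv2.resize(q,(390,300),interpolation=cv2.INTER_CUBIC) for q in(a['image'][188:248,354:432],b['image'][115:205,280:397])]
cv2.imwrite('pics/c2.png',np.hstack(A)[:,:,::-1])
cx,cy=p[:2]
print(proj(b,[[502,-378.5,104],[cx,cy,p[2]-38.6]]),'cap low edge')
```

```text
t 8.15 tcp [ 501.  -377.9  177.5] theta 95.4 j [ -47.   34.   85.    0.   62. -143.] F [ 0.8 -0.  -1.8] M [ 0.   -0.04 -0.02] w 36.8
shift [-0.5 -0.9 -0.7] yaw -4.6
[[331.2229382  166.94293834]
 [331.75546131 158.30026886]] cap low edge
```

View pics/c2.png

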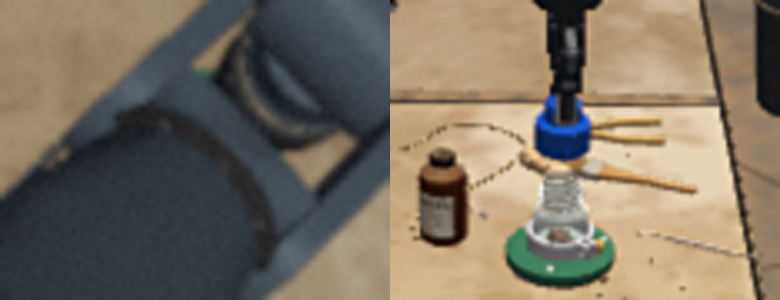

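Side crop: the cap (column ~332) hangs over the neck (~331.5), so they are aligned in x. The top view is hidden by the arm. Lowering with force checks.

Request:
apply_moves:
  increments:
    - [30,8,-0.9,-0.7,-2]
    - [30,17,-0.9,-0.7,-4.6]
    - [30,25,-0.9,-0.7,-4.6]
    - [30,31,-0.9,-0.7,-4.6]
    - [30,35,-0.9,-0.7,-4.6]

```text
t: 8.75
tcp_pos: [502.1, -379.2, 142.5]
tool_rot: [-1.33, 1.125, 1.332]
force: [-0.3, 0.1, -0.7]
width: 36.4
```

Request:
apply_moves:
  increments:
    - [30,1.5,0,0,0]
    - [30,3,0,0,0]
    - [30,4.5,0,0,0]
    - [30,6,0,0,0]
    - [30,6,0,0,0]

```text
t: 9.25
tcp_pos: [501.6, -378.9, 137.0]
tool_rot: [-1.33, 1.125, 1.334]
force: [-1.4, 1.4, -2.4]
width: 36.4
```

Run:
```python
from h import *
go(502,-378.5,124,100)
b=shot('side','side3')
h=cv2.cvtColor(b['image'],cv2.COLOR_RGB2HSV);m=cv2.inRange(h,(105,150,30),(130,255,255));m[:130]=0;m[200:]=0
q=cv2.findNonZero(m).reshape(-1,2);print(q.min(0),q.max(0)); s,p,R=st(); print(proj(b,[[p[0]-29,p[1],p[2]-20],[p[0]+29,p[1],p[2]-20],[502,-378.5,104]]))
```

```text
t 9.25 tcp [ 501.6 -378.9  137. ] theta 99.7 j [ -47.   37.   86.   -0.   57. -147.] F [-1.4  1.4 -2.4] M [0.31 0.36 0.03] w 36.4
shift [13.  -0.4  0.3] yaw -0.3
[323 153] [339 172]
[[339.62985205 163.81262651]
 [323.1721872  163.50604753]
 [331.2229382  166.94293834]]
```

Request:
apply_moves:
  increments:
    - [30,2,0.3,0.5,0]
    - [30,4,0.6,0.9,0]
    - [30,6,0.6,0.9,0]
    - [30,7,0.6,0.9,0]
    - [30,8,0.6,0.9,0]

```text
t: 9.8
tcp_pos: [501.5, -378.8, 129.1]
tool_rot: [-1.332, 1.125, 1.333]
force: [-1.0, 0.5, 0.1]
width: 36.5
```

Run:
```python
from h import *
go(502,-378.5,124,100)
```

```text
t 9.8 tcp [ 501.5 -378.8  129.1] theta 99.7 j [ -47.   38.   87.   -0.   56. -147.] F [-1.   0.5  0.1] M [0.21 0.41 0.02] w 36.5
shift [ 5.1 -0.5  0.2] yaw -0.3
```

Request:
apply_moves:
  increments:
    - [30,1,0.3,0.2,0]
    - [30,2,0.3,0.2,0]
    - [30,2.5,0.3,0.2,0]
    - [30,3,0.3,0.2,0]
    - [30,3,0.3,0.2,0]

```text
t: 10.3
tcp_pos: [501.3, -378.7, 126.3]
tool_rot: [-1.332, 1.125, 1.332]
force: [-1.4, 1.1, -2.4]
width: 36.3
```

Run:
```python
from h import *
go(502,-378.5,124,100)
```

```text
t 10.3 tcp [ 501.3 -378.7  126.3] theta 99.7 j [ -47.   38.   87.    0.   55. -147.] F [-1.4  1.1 -2.4] M [ 0.17  0.31 -0.01] w 36.3
shift [ 2.3 -0.7  0.1] yaw -0.3
```

Request:
apply_moves:
  increments:
    - [30,1,0.3,0.2,0]
    - [30,2,0.3,0.2,0]
    - [30,3,0.3,0.2,0]
    - [30,4,0.3,0.2,0]
    - [30,4,0.3,0.2,0]

```text
t: 10.8
tcp_pos: [501.3, -378.8, 123.5]
tool_rot: [-1.333, 1.125, 1.331]
force: [-2.3, 2.3, 5.1]
width: 35.9
```

Run:
```python
from h import *
go(502,-378.5,124,100)
```

```text
t 10.8 tcp [ 501.3 -378.8  123.5] theta 99.7 j [ -47.   38.   87.    0.   55. -147.] F [-2.3  2.3  5.1] M [ 0.37  0.38 -0.02] w 35.9
shift [-0.5 -0.8  0.1] yaw -0.3
```

The lugs are resting on the thread with the knob centre at about 129 mm, so about 170° to bottom. Now screwing, following down 0.058 mm/deg.

Request:
apply_moves:
  increments:
    - [30,0.5,0,0,8]
    - [30,0.9,0,0,16]
    - [30,1.4,0,0,24]
    - [30,1.9,0,0,32]
    - [30,2.3,0,0,40]

```text
t: 11.3
tcp_pos: [501.4, -378.8, 121.2]
tool_rot: [-0.808, 1.416, 0.806]
force: [-2.5, 2.0, 4.8]
width: 36.3
```

Run:
```python
from h import *
go(502,-378.5,124,100)
```

```text
t 11.3 tcp [ 501.4 -378.8  121.2] theta 59.3 j [ -47.   38.   87.    0.   55. -107.] F [-2.5  2.   4.8] M [0.29 0.39 0.05] w 36.3
shift [-2.8 -0.4  0.6] yaw -40.7
```

Request:
apply_moves:
  increments:
    - [30,0.5,0,0,8]
    - [30,0.9,0,0,16]
    - [30,1.4,0,0,24]
    - [30,1.9,0,0,32]
    - [30,2.3,0,0,40]

```text
t: 11.8
tcp_pos: [501.5, -378.5, 118.9]
tool_rot: [-0.265, 1.553, 0.264]
force: [-1.6, 2.3, 4.6]
width: 36.3
```

Request:
apply_moves:
  increments:
    - [30,0.5,0,0,8]
    - [30,0.9,0,0,16]
    - [30,1.4,0,0,24]
    - [30,1.9,0,0,32]
    - [30,2.3,0,0,40]

```text
t: 12.3
tcp_pos: [501.3, -378.6, 116.5]
tool_rot: [0.282, 1.551, -0.283]
force: [-1.6, 1.6, 4.1]
width: 35.9
```

Run:
```python
from h import *
go(502,-378.5,124,100)
b=shot('side','side4'); cv2.imwrite('pics/c4.png',cv2.resize(b['image'][125:205,295:370],None,fx=7,fy=7,interpolation=cv2.INTER_CUBIC)[:,:,::-1])
```

```text
t 12.3 tcp [ 501.3 -378.6  116.5] theta -20.7 j [-47.  39.  87.   0.  54. -27.] F [-1.6  1.6  4.1] M [0.4  0.38 0.02] w 35.9
shift [-7.5  0.3  0.6] yaw -120.7
```

View pics/c4.png

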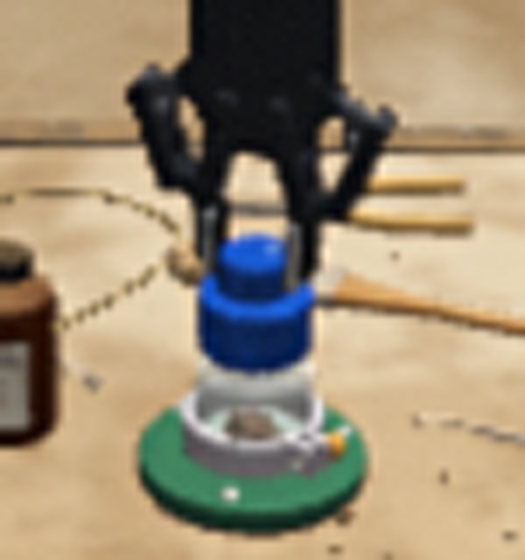

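The cap sits straight and deeper on the neck, with its stripe at about (272,247) in the crop. Carrying on, in smaller steps near the end.

Request:
apply_moves:
  increments:
    - [30,0.5,0,0,8]
    - [30,0.9,0,0,16]
    - [30,1.4,0,0,24]
    - [30,1.9,0,0,32]
    - [30,2.3,0,0,40]

```text
t: 12.85
tcp_pos: [501.5, -378.8, 114.2]
tool_rot: [0.822, 1.408, -0.822]
force: [-1.5, 1.0, 4.0]
width: 36.4
```

Run:
```python
from h import *
go(502,-378.5,124,100)
```

```text
t 12.85 tcp [ 501.5 -378.8  114.2] theta -60.5 j [-47.  39.  87.   0.  54.  13.] F [-1.5  1.   4. ] M [0.27 0.31 0.04] w 36.4
shift [-9.8  0.6 -0. ] yaw -160.5
```

Request:
apply_moves:
  increments:
    - [30,0.5,0,0,8]
    - [30,0.5,0,0,8]

```text
t: 13.05
tcp_pos: [501.7, -378.7, 113.7]
tool_rot: [0.927, 1.363, -0.926]
force: [-1.2, 2.2, 4.6]
width: 36.4
```

Run:
```python
from h import *
go(502,-378.5,124,100)
```

```text
t 13.05 tcp [ 501.7 -378.7  113.7] theta -68.4 j [-47.  39.  87.   0.  54.  21.] F [-1.2  2.2  4.6] M [ 0.44  0.19 -0.07] w 36.4
shift [-10.3   0.4  -0. ] yaw -168.4
```

Request:
apply_moves:
  increments:
    - [30,0.4,0,0,8]
    - [30,0.4,0,0,8]

```text
t: 13.25
tcp_pos: [501.7, -378.8, 113.6]
tool_rot: [1.032, 1.31, -1.031]
force: [-1.6, 2.8, 6.2]
width: 36.6
```

Run:
```python
from h import *
go(502,-378.5,124,100)
```

```text
t 13.25 tcp [ 501.7 -378.8  113.6] theta -76.3 j [-47.  39.  87.   0.  54.  29.] F [-1.6  2.8  6.2] M [ 0.43  0.26 -0.01] w 36.6
shift [-10.4   0.3  -0.2] yaw -176.3
```

Request:
apply_moves:
  increments:
    - [30,0.4,0,0,8]
    - [30,0.4,0,0,8]

```text
t: 13.45
tcp_pos: [501.6, -378.8, 113.6]
tool_rot: [1.136, 1.252, -1.136]
force: [-1.8, 2.9, 8.1]
width: 36.9
```

Run:
```python
from h import *
go(502,-378.5,124,100)
```

```text
t 13.45 tcp [ 501.6 -378.8  113.6] theta -84.3 j [-47.  39.  87.   0.  54.  37.] F [-1.8  2.9  8.1] M [ 0.49  0.38 -0.07] w 36.9
shift [-10.4   0.4  -0.3] yaw -184.3
```

Bottomed: the height stops at 113.6 mm, exactly as expected. Now taking up the play until the torque rises.

Request:
apply_moves:
  increments:
    - [30,0,0,0,6]
    - [30,0,0,0,12]

```text
t: 13.65
tcp_pos: [501.6, -379.0, 113.5]
tool_rot: [1.29, 1.152, -1.29]
force: [-2.3, 1.7, 7.7]
width: 36.3
```

Run:
```python
from h import *
go(502,-378.5,124,100)
```

```text
t 13.65 tcp [ 501.6 -379.   113.5] theta -96.4 j [-47.  39.  87.  -0.  54.  49.] F [-2.3  1.7  7.7] M [0.36 0.38 0.43] w 36.3
shift [-10.5   0.4  -0.5] yaw -196.4
```

Request:
apply_moves:
  increments:
    - [30,0,0,0,6]
    - [30,0,0,0,6]

```text
t: 13.85
tcp_pos: [501.4, -379.1, 113.5]
tool_rot: [1.365, 1.098, -1.365]
force: [-3.5, 1.8, 7.4]
width: 36.0
```

Run:
```python
from h import *
go(502,-378.5,124,100)
```

```text
t 13.85 tcp [ 501.4 -379.1  113.5] theta -102.3 j [-47.  39.  87.  -0.  54.  55.] F [-3.5  1.8  7.4] M [ 0.27  0.5  -0.26] w 36.0
shift [-10.5   0.4  -0.7] yaw -202.3
```

Request:
apply_moves:
  increments:
    - [30,0,0,0,0]
    - [30,0,0,0,0]
    - [30,0,0,0,0]
  grip_force: 60

```text
t: 14.15
tcp_pos: [501.5, -379.2, 113.6]
tool_rot: [1.364, 1.098, -1.364]
force: [-3.7, 1.9, 8.0]
width: 36.0
```

Run:
```python
from h import *
go(502,-378.5,124,100)
b=shot('side','side5')
```

```text
t 14.15 tcp [ 501.5 -379.2  113.6] theta -102.2 j [-47.  39.  87.   0.  54.  55.] F [-3.7  1.9  8. ] M [ 0.34  0.48 -0.18] w 36.0
shift [-10.4   0.4  -0.8] yaw -202.2
```

Request:
apply_moves:
  increments:
    - [30,0,0,0,5]
    - [30,0,0,0,5]

```text
t: 14.4
tcp_pos: [501.3, -379.2, 113.5]
tool_rot: [1.426, 1.049, -1.427]
force: [-4.0, 0.9, 8.7]
width: 35.7
```

Run:
```python
from h import *
go(502,-378.5,124,100)
b=shot('side','side6')
A=[cv2.resize(load(f)['image'][148:178,314:349],(400,340),interpolation=cv2.INTER_CUBIC) for f in('side5','side6')]
cv2.imwrite('pics/c6.png',np.hstack(A)[:,:,::-1])
```

```text
t 14.4 tcp [ 501.3 -379.2  113.5] theta -107.2 j [-47.  39.  87.  -0.  54.  60.] F [-4.   0.9  8.7] M [ 0.13  0.61 -0.08] w 35.7
shift [-10.5   0.5  -0.9] yaw -207.2
```

View pics/c6.png

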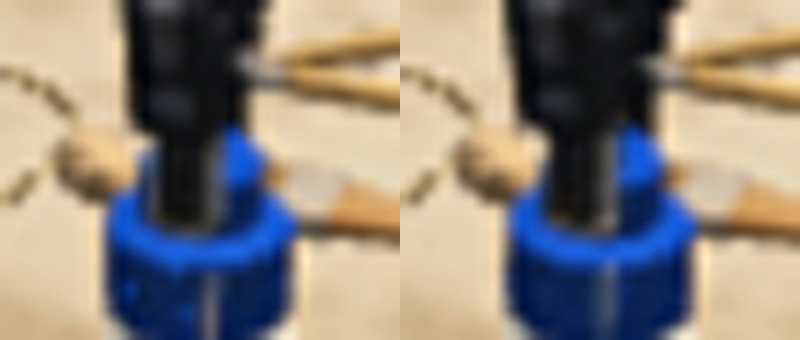

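```bash
cat >> h.py <<'E'
def stripe(c):
    im=c['image'].astype(float)
    out=[]
    for v in range(169,180):
        r=im[v,318:346]; blue=r[:,2]-r[:,0]
        out.append(r[:,0].round().astype(int))
    return np.array(out)
E
python3 - <<'E'
from h import *
for f in('side5','side6'): print(f);print(stripe(load(f)))
E
```

```text
side5
[[228 228 229 235 224  72  11  20  26  26  31  36  40  39  31  24  27  26
   29  23  21 105 215 185 182 210 202 172]
 [228 228 228 234 225  73   4  13  19  25  25  29  29  27  27  30  30  30
   20  16  17 119 243 230 226 232 230 223]
 [227 227 229 233 221  72   3   9  10  16  20  23  19  19  23  20  16  18
   13   8  16 116 239 233 230 228 228 228]
 [227 226 228 233 221  71   4   8  12  13  11  16  11  26  57  34  14  11
    9   5  23 124 233 230 227 227 227 227]
 [224 226 227 232 222  74   6  12  10  15  13  11  10  31  66  36  12  12
   11   8  26 125 231 225 222 224 226 226]
 [220 222 226 231 222 103  12   8   7  12  12  10  12  40  84  26   9  11
    7   5  27 121 225 219 219 221 224 227]
 [215 216 220 228 218 117  21   2   8  10  11  12  17  46  94  23   7  10
    6   0  45 148 224 221 219 220 223 224]
 [211 209 211 217 218 183  98  18   0   5   9  11  13  46  95  20   4   5
    2  25 111 216 228 224 221 222 223 222]
 [206 204 203 208 212 202 160  79  34  23   8   7   4  39  87  13   5  21
   53 125 212 244 227 222 219 221 224 223]
 [207 205 204 206 200 183 177 172 164 117
[... 787 characters left out ...]
220 221 226 231 221 105  11   5  12  13  11  10  21  48  64  19  10  10
   13   5  23 117 227 221 218 222 224 227]
 [217 216 220 227 218 117  22   0  10  10  12  12  19  48  63  17  12  12
    8   1  25 123 225 222 219 220 224 225]
 [211 209 211 217 218 182 102  19   0   6   9  10  17  41  44  11   8   7
    1  24  87 179 227 224 223 223 224 223]
 [207 205 205 208 211 203 163  82  34  22   6   6  10  31  27   5   6  15
   47 126 212 236 228 222 220 221 222 223]
 [206 205 205 206 200 183 177 172 164 120  57  44  32  35  34  36  64 100
  140 181 206 221 212 223 223 223 226 225]
 [206 205 204 201 181 157 167 183 181 167 149 155 156 160 160 160 168 174
  187 184 179 197 219 225 224 224 226 225]]
```

Request:
apply_moves:
  increments:
    - [30,0,0,0,5]
    - [30,0,0,0,8]
    - [30,0,0,0,8]

```text
t: 14.75
tcp_pos: [501.1, -379.2, 113.4]
tool_rot: [1.521, 0.968, -1.524]
force: [-3.2, 1.1, 7.5]
width: 35.5
```

Run:
```python
from h import *
go(502,-378.5,124,100)
print(stripe(shot('side','side7'))[3:8,9:20])
```

```text
t 14.75 tcp [ 501.1 -379.2  113.4] theta -115.0 j [-47.  39.  87.  -0.  54.  68.] F [-3.2  1.1  7.5] M [0.06 0.69 0.46] w 35.5
shift [-10.6   0.5  -1. ] yaw -215.0
[[12 13 18 48 68 17 10 13 11 10  3]
 [12 10 22 47 66 18 12 15 10 13  7]
 [14 12 18 47 64 19 12 14 14  9  6]
 [11 10 20 48 62 17 10 11  7 11  1]
 [ 3  7 18 48 63 18  8 10  8  5 19]]
```

Request:
apply_moves:
  increments:
    - [30,0,0,0,5]
    - [30,0,0,0,8]
    - [30,0,0,0,8]

```text
t: 15.1
tcp_pos: [502.1, -380.0, 113.6]
tool_rot: [1.618, 0.873, -1.619]
force: [-2.1, 0.4, 6.0]
width: 35.8
```

Run:
```python
from h import *
go(502,-378.5,124,100)
print(stripe(shot('side','side8'))[3:8,9:20])
```

```text
t 15.1 tcp [ 502.1 -380.   113.6] theta -123.0 j [-47.  39.  87.  -0.  54.  76.] F [-2.1  0.4  6. ] M [-0.07  0.38  0.32] w 35.8
shift [-10.4  -0.9  -1.2] yaw -223.0
[[10 13 28 57 36 14 14 19 19 13  8]
 [12 12 30 67 40 15 14 15 13 12  9]
 [11 11 32 65 21 10 11 16 13  9  8]
 [12 10 33 72 16  8 14 16 12  8  5]
 [ 4 11 42 91 21  5 10 11  8  2  7]]
```

Request:
apply_moves:
  increments:
    - [30,0,0,0,6]
    - [30,0,0,0,12]
    - [30,0,0,0,18]
    - [30,0,0,0,18]

```text
t: 15.55
tcp_pos: [498.3, -376.1, 113.5]
tool_rot: [1.828, 0.652, -1.836]
force: [-9.3, 5.7, 14.4]
width: 35.8
```

Run:
```python
from h import *
go(502,-378.5,124,100)
print(stripe(shot('side','side9'))[3:8,9:20])
```

```text
t 15.55 tcp [ 498.3 -376.1  113.5] theta -141.2 j [-47.  39.  87.  -0.  54.  94.] F [-9.3  5.7 14.4] M [1.25 1.43 0.24] w 35.8
shift [-10.6   4.1  -1.3] yaw -241.2
[[11 16 43 92 23 11 14 14 19 13  8]
 [ 7 12 48 98 23  7 12 14 14 13  6]
 [ 9 12 46 96 23  7 14 12 14 13  9]
 [ 6 12 48 94 21 10 14 15 12  9  5]
 [ 3 11 46 95 21  7 12 13 11  5  9]]
```

The stripe no longer moves (column 330.9) while the tool turned 18°, so the cap is tight. The grip has worked itself off centre, so I re-grip cleanly before backing off.

Request:
apply_moves:
  increments:
    - [60,0,0,0,0]
    - [60,0,0,0,0]
    - [60,0,0,0,0]
    - [60,0,0,0,0]

```text
t: 16.0
tcp_pos: [501.4, -379.0, 111.7]
tool_rot: [1.832, 0.642, -1.831]
force: [-0.1, 0.7, 0.2]
width: 60.0
```

Run:
```python
from h import *
go(501.5,-378.8,114.5,-141)
c=shot('side','side10');print(stripe(c)[3:8,5:23])
cv2.imwrite('pics/c10.png',cv2.resize(c['image'][140:190,305:360],None,fx=10,fy=10,interpolation=cv2.INTER_CUBIC)[:,:,::-1])
```

```text
t 16.0 tcp [ 501.4 -379.   111.7] theta -141.3 j [-47.  39.  87.   0.  54.  94.] F [-0.1  0.7  0.2] M [0.03 0.01 0.04] w 60.0
shift [-2.8 -0.1 -0.2] yaw -0.3
[[110  13   5  12   9  13  45  92  22  12  15  17  14  12   8  11  79 193]
 [116  13   4  12  11  11  47  96  22   8  10  12  14  13   9   9  80 193]
 [158  27   0  11  10  11  47  94  22   9  12  16  11  15   9  13 102 218]
 [196  44   0   7   8  12  47  95  19  10  12  15  14  12   2  26 122 228]
 [202 103  24   0   4   7  44  94  21   6  12  11   8   5  10  75 183 229]]
```

View pics/c10.png

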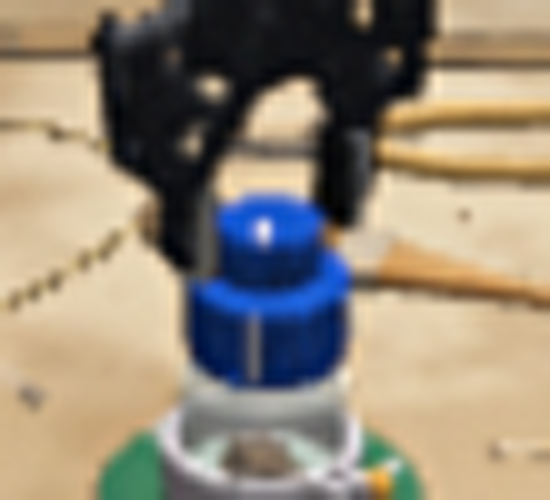

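The crop shows the cap tight and straight. The top stripe is at (263,230) and the skirt stripe at (254,345) against a skirt centre of about 268, so the cap yaw is about 79°. Re-gripping centred at 80 N.

Request:
apply_moves:
  increments:
    - [60,-3,0,0,0]
    - [30,-3,0,0,0]
    - [30,-3,0,0,0]
    - [30,-3,0,0,0]
    - [30,-3,0,0,0]
  grip_force: 80

```text
t: 16.55
tcp_pos: [500.7, -379.1, 115.7]
tool_rot: [1.83, 0.642, -1.832]
force: [-2.8, -0.5, 6.0]
width: 35.5
```

Run:
```python
from h import *
go(501.5,-378.8,114.5,-141)
c=shot('side','side11');print(stripe(c)[3:8,5:23])
```

```text
t 16.55 tcp [ 500.7 -379.1  115.7] theta -141.3 j [-47.  39.  87.  -0.  54.  94.] F [-2.8 -0.5  6. ] M [-0.22  0.58 -0.  ] w 35.5
shift [ 1.2  0.2 -0.8] yaw -0.3
[[110  15   4   9  11  12  44  92  22  13  15  12  17  11   9  14  79 195]
 [112  15   6   8  10  11  47  96  23   7  10  14  13  12   8  10  81 192]
 [158  25   1  13  10  12  46  96  22   8  12  17  17  15   7  14 102 219]
 [195  43   0   6   9  10  47  95  22   7  11  12  14  10   4  24 123 227]
 [202 103  25   0   4  10  45  95  22   9  12  10   7   4   8  74 181 229]]
```

Request:
apply_moves:
  increments:
    - [30,-0.2,0,0,-8]
    - [30,-0.6,0,0,-16]
    - [30,-1,0,0,-24]
    - [30,-1.5,0,0,-32]
    - [30,-2,0,0,-40]

```text
t: 17.1
tcp_pos: [501.0, -378.2, 116.2]
tool_rot: [1.35, 1.113, -1.349]
force: [0.3, 1.4, -2.6]
width: 34.9
```

Run:
```python
from h import *
go(501.5,-378.8,114.5,-51)
c=shot('side','side12');print(stripe(c)[1:8,5:23])
```

```text
t 17.1 tcp [ 501.  -378.2  116.2] theta -101.0 j [-47.  39.  87.   0.  54.  54.] F [ 0.3  1.4 -2.6] M [0.03 0.04 0.03] w 34.9
shift [1.7 0.6 0.5] yaw -50.0
[[114  15   8  19  24  26  28  29  28  28  30  28  30  34  15  15  86 200]
 [116  17   4  12  17  18  21  21  23  20  21  21  55  89  18   9  90 209]
 [115  17   4  10  14  13  15  15  17  14  13  17  52  82  15  11 106 229]
 [116  15   6  11  11  16  14  15  13  11  10  16  47  64  12  10 111 232]
 [116  15   1  10   9  15  13  14  13  11  10  20  47  62   8  10 108 227]
 [151  33   1   5   9  13  14  13  14  11  11  19  44  59   7  22 121 226]
 [191 101  26   1   8   8  10  13  11   6  10  16  42  49  15  78 181 228]]
```

The stripe moved from −9° to +34°, about 42° for 40° commanded, so there is no slip. Completing the remaining 50°.

Request:
apply_moves:
  increments:
    - [30,-0.5,0,0,-8]
    - [30,-0.9,0,0,-16]
    - [30,-1.4,0,0,-24]
    - [30,-1.9,0,0,-32]
    - [30,-2.3,0,0,-40]

```text
t: 17.65
tcp_pos: [500.8, -378.0, 118.4]
tool_rot: [0.832, 1.407, -0.831]
force: [0.5, 0.1, -1.6]
width: 34.6
```

Request:
apply_moves:
  increments:
    - [30,-0.3,0,0,-5]
    - [30,-0.5,0,0,-9.5]
    - [30,-0.5,0,0,-9.5]
    - [30,-0.5,0,0,-9.5]

```text
t: 18.05
tcp_pos: [500.8, -378.2, 119.1]
tool_rot: [0.709, 1.453, -0.708]
force: [-0.6, -0.1, -2.0]
width: 35.0
```

Run:
```python
from h import *
go(501.5,-378.8,114.5,-51)
c=shot('side','side13')
A=[cv2.resize(load(f)['image'][145:185,312:352],(400,400),interpolation=cv2.INTER_CUBIC) for f in('side11','side13')]
cv2.imwrite('pics/c13.png',np.hstack(A)[:,:,::-1])
# blue column profile for the skirt's lower edge
for f in('side11','side13'):
    im=load(f)['image'].astype(int); print(f,[ (im[160:184,k,2]-im[160:184,k,0]).tolist() for k in(329,333)])
```

```text
t 18.05 tcp [ 500.8 -378.2  119.1] theta -52.0 j [-47.  38.  87.   0.  55.   5.] F [-0.6 -0.1 -2. ] M [ 0.05  0.01 -0.03] w 35.0
shift [4.6 0.1 0.9] yaw -1.0
side11 [[33, 50, 56, 53, 32, 13, 9, 42, 75, 165, 186, 111, 51, 40, 41, 41, 43, 52, 53, -2, -4, -1, 2, -15], [168, 187, 189, 186, 132, 73, 64, 64, 71, 149, 183, 136, 80, 71, 72, 80, 82, 86, 55, -1, -6, -5, -2, -3]]
side13 [[186, 184, 180, 127, 80, 85, 92, 76, 140, 179, 128, 85, 83, 77, 75, 76, 79, 59, 1, -8, -2, 0, 0, -15], [-1, -2, 0, -5, -6, -3, 3, 46, 122, 176, 141, 79, 65, 71, 67, 70, 78, 57, 12, -2, -4, -5, -2, -2]]
```

View pics/c13.png

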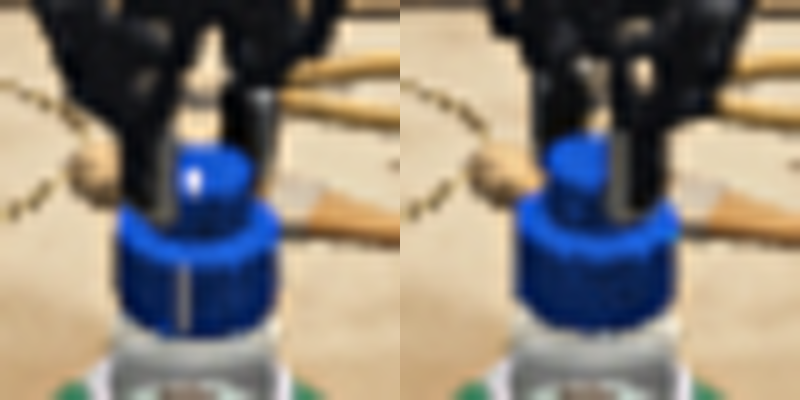

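The skirt stripe has gone round to the right limb as expected. The cap sits about 1 px (~4 mm) higher, and the tool turned 89.3° with no load left. The bystanders look untouched, so I hand in while holding.

Run:
```python
from h import *
manip.finish_job(); s,p,R=st(); print(s['t'],p,s['width'])
```

```text
the job is handed in; nothing more can be done
the job is handed in; nothing more can be done
```

The small blue cap is on the pot. I screwed it down until it bottomed out, tightened it, backed it off a quarter turn, and handed the job in at about 18 s with the gripper still holding the knob at 80 N.

- **Bottomed out:** the knob centre reached about 119 mm, which is the home height. At 60 N the last 18° of tool turn no longer moved the stripe. The grip slipped and worked about 4 mm off centre while tightening, so I opened it and re-gripped centred before backing off.
- **Backed off:** the tool turned back 89.3°. For the first 40° the stripe showed about 42°, so there was no slip there. The last 50° rests on the tool angle, because the stripe then turned out of the camera's sight.
- **Height:** the tool rose 3.4 mm and the image shows the cap about 4 mm higher. Both are within the 3 to 5 mm expected.
- **At hand-in:** the force was about the cap's own weight and the torque was near zero.
- **Less certain:** the torque readings while tightening were noisy and changed sign. I judged tightness from the stripe and the height instead.
- **Other things on the bench:** I touched none of them. I saw nothing moved in the side-camera crops around the pot, but took no full picture at the end.

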